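Refit the grinding cone of a bench pigment mill

TASK

Refit the cleaned grinding cone in the hand mill: lower it by its hexagonal boss into the tapered cup and, pressing only lightly, turn it by feel until its cross slot finds the driver and it drops fully home. Then, keeping it home, rock it by the boss a tenth of a turn anticlockwise (seen from above) and then a tenth of a turn clockwise of where it dropped in, to check that it and the spindle turn freely, and let go. Never force the cone or let it fall hard into the cup, and leave the other things on the bench where they are.

Things in the scene. Friction and masses are not known exactly. Their poses are not given: they have to be found in the camera images.
- cone: loose steel grinding cone, 0.4 to 0.55 kg, standing narrow end down on a plywood offcut 9 mm thick. Origin: centre of its flat underside; z is its axis, up. Ribbed taper 36 mm high, radius 21.6 mm at the underside, 34.2 mm at its flat top, where a yellow paint mark points along +x. Above that a round neck, radius 10 mm, to height 46 mm, then the hexagonal boss to height 80 mm.
- cone_grip (a point): point on the cone's axis in its brass hexagonal boss, 66 mm above the underside, 14 mm below the boss's top: a good height for the TCP (the fingertips then clear the mill's rim by 5 mm). The boss is 24 mm across flats; two of its six flats face the cone's +x and -x.
- cone_slot (a point): roof of the cross slot in the cone's underside, on its axis, 6.5 mm above the underside. The slot runs right across along the cone's x and along its y, 9 mm wide, so the cone fits the driver at any of four angles a quarter turn apart.
- mill: fixed green cast bench mill, foot 120 x 130 mm, 116 mm high, on top the open tapered cup where the cone belongs. Origin: centre of the foot's underside, z up along the spindle axis. Spout on its -x side, bare crank shaft stub on its +y side. Cup: inner radius 22 mm at its floor (70 mm up) to 38.1 mm at the rim, outer radius 47 mm; the cone's own taper, with 1.8 mm gap all round when home.
- mill_rim (a point): centre of the cup's mouth, on the spindle axis, 116 mm above the bench and 42 mm above the seat
- mill_seat (a point): point on the spindle axis where the cone's origin lies when it is fully home, 74 mm above the bench: the top of the spindle's round shoulder (radius 17 mm) at the bottom of the cup; the home cone's underside stands flat on it. The spindle rides on a thrust spring that bears the cone: over 6 N it yields 1 mm for each 4 N, 3 mm at most, then is solid; this point and the driver go with it.
- mill_driver (a point): middle of the driver's top, on the spindle axis, 5 mm above the seat. The driver is a brass bar 32 x 7 mm, 5 mm high, lying across the axis in any direction, which no reading tells. A cone whose slot misses it rests 5 mm too high on it; the slot drops over it when within about 0.06 rad of true, and has that play each way when turned.
- spindle (a joint): how far the spindle with its driver has been turned since the start, rad, 0 at the start, positive anticlockwise seen from above; it does not tell which way the driver bar points. Turns either way without end against about 0.12 N m of friction and stays where left; light rubbing of the cone on the bar does not turn it.
- tub: bystander: white plastic tub with lid, 100 mm across, 116 mm high, origin under its centre
- tin: bystander: open tin, 76 mm across, 105 mm high, origin under its centre
- jar: bystander: amber jar with orange cap, 72 mm across, 100 mm high, origin under its centre
- crank: bystander: the mill's crank, taken off and lying flat: a steel bar 130 x 18 mm along its y axis, with a wooden grip standing 85 mm high at its +y end; origin under the middle of the bar
Not all that is in view belongs to the job. Several things have the shape of the mill; the one meant has the colours described above. Leave any turquoise look-alike of the cone alone.

How it is judged:
On the way, in this order (a step that is already met when the one before it is completed fails the run):
1. the cone has dropped fully home over the driver (z of cone in the frame of mill_seat between -0.003 and 0.002 m and horizontal distance between cone and mill_seat below 0.003 m and angle between cone's own z axis and vertical below 0.06 rad), for 0.15 s.
2. the cone, still home, is rocked anticlockwise and the spindle goes with it (0.25 rad or more from its start) (all of step 1 and value of joint spindle above 0.25 rad), for 0.05 s.
3. the cone, still home, is rocked clockwise and the spindle goes with it (0.25 rad or more the other side of its start) (all of step 1 and value of joint spindle below -0.25 rad), for 0.05 s.
At the end, for the whole second after the job is handed in: the cone stands released and still in the mill's cup, its underside within 2 mm of the shoulder height (so over the driver), its axis within 3 mm of the spindle axis and within 0.06 rad of upright (all of step 1 and linear speed of cone below 0.01 m/s and angular speed of cone below 0.1 rad/s); the robot touches nothing.
It fails at once if the cone is forced or dropped: more than 30 N between it and the mill (contact force between cone and mill above 30 N).
It fails at once if the white tub is knocked or moved by more than 20 mm (distance of tub from where it was at the start of the episode above 0.02 m).
It fails at once if the open tin is knocked or moved by more than 20 mm (distance of tin from where it was at the start of the episode above 0.02 m).
It fails at once if the amber jar is knocked or moved by more than 20 mm (distance of jar from where it was at the start of the episode above 0.02 m).
It fails at once if the crank is knocked or moved by more than 20 mm (distance of crank from where it was at the start of the episode above 0.02 m).
It also fails if it takes over 56 s, if anything falls off the work surface, if the arm or the gripper's body presses on something with over 40 N, if the wrist force passes 120 N, or if a joint passes its speed limit or range.

ROBOT

A 6-joint arm with a two-finger parallel gripper is mounted at the origin on the work surface. World frame = base frame: x ahead of the robot, y to its left, z up, the work surface at z = 0. Lengths are in m, angles in rad, forces in N, time in s.
With the tool pointing down it reaches from about 0.225 to 0.875 m from the base axis. Payload 3.4 kg.
Tool frame: the origin (TCP) lies between the finger pads, 19 mm behind the fingertips; this is the grasp point; z points along the fingers, y is the line along which they close (so a half turn about z gives the same grasp; the last joint's range is limited). The gripper opens to 85 mm and grips with 20 to 120 N. Pads are 22 mm wide; open, the fingers measure 114 mm over their backs; the gripper's body (76 mm by 85 mm) begins 54 mm behind the grasp point. The pads swing forward as they close: fully open they stand 13 mm farther back than shut.
Start: joints at [0.993, 0.276, 1.505, -0, 1.361, -0.121], TCP at [0.254, 0.516, 0.25] pointing down, gripper open.
Joint ranges: [-2.89, 2.89], [-0.75, 2.08], [0.22, 2.7], [-1.18, 4.32], [0.11, 2.71], [-2.7, 2.7]. Speed limits (rad/s): [2.57, 2.57, 3.14, 3.14, 3.14, 3.14].

INTERFACE

Orientations are given as a unit quaternion [w, x, y, z].
In Python, from rig import get_state, optics, sign_off gives the robot as it stands.
- The arm moves only by the tool send_rows, never from a script. Its argument "increments" is a list of rows, each an object with "gripper": the gripper's target within -1 to 1 (shut at 1, half-way at 0, fully open at -1); "linear": the shift along the world's x, y, z in m, a list of three; "delta_rot": the turn, a rotation vector about the world's x, y, z in rad, a list of three. In form: [{"gripper": gripper, "linear": [dx, dy, dz], "delta_rot": [rx, ry, rz]}, ...]. A call has 1 to 8 rows; each row is the pose to reach, as a shift and turn from the pose commanded when the call began; what a row does not reach only later rows make up. A row lasts 1/10 s, in which the tool goes at most 50 mm and 8.59 degrees, less where a joint would pass 70% of its speed; a pose out of reach is approached as far as the arm can. A call with a gripper value outside its range is refused whole. The fingers move at their own pace and stop on an object; "newtons" is the grip in N (left out, the last holds). Time passes only in rows, so rows that repeat a pose let the fingers close. It gives the time, the measured TCP pose, the force, the opening and the grip force at its end, in the units of the state.
- get_state(): the state, without advancing time (a new reading comes with each control period).
- optics.get_image(name): name is "scene" or "top" or "wrist"; returns a dict with "pixels" (480x640x3 uint8, blue, green, red), "K" (3x3 intrinsics, pixels), "rvec" (rotation vector, rad) and "tvec" (3), from world to camera coordinates, as OpenCV has them; the wrist camera has in their place "T_tool_cam" (4x4, takes a point from camera to tool coordinates, whose origin is the TCP and whose axes are the flange's). Camera axes: x right, y down, z forward; pixel columns grow to the right and rows downward; lengths in m; the calibration is good to about 2 mm. The wrist camera is an equidistant fisheye: a pixel r from the principal point sees the ray r / f radians off the axis. A picture is of the moment at which its call begins: read the wrist's pose just before it. There is no depth.
- sign_off(): hands the job in; it is judged then, once.
The state is a dict: "clock": time; "qpos": joint angles; "qd": joint speeds; "effort": joint torques, N m; "position": TCP position; "ee_rot": TCP orientation; "contact_force": force on the tool from outside, world axes, zero at the start; "moment": the same for the moment, N m; "width": finger opening in m; "gripper_force": force on a finger pad.
Only numpy, scipy, OpenCV 4.12 (cv2) and the standard library are available. Lean on these libraries where they do the work, as an engineer would, in place of code of your own. Each camera call takes 0.05 s, during which the arm holds its last target. There are 200 camera calls.

## Working session

There is one attempt and no reset: what is moved stays moved. The work goes in short steps, Python scripts to look and compute and a tool call to move; the robot and the scene stay as the last step left them, time stands still between calls to the robot, and variables do not carry over. Pictures are saved under pics/ and viewed, at most 10 in all, crops included, and the job is handed in when it is done.

Besides the shell and the picture viewer there is one more tool, called as name(argument=value, ...) on one line, values as JSON. send_rows: Moves the arm, as the interface text tells. Its arguments: {"type":"object","properties":{"increments":{"type":"array"},"newtons":{"type":"number"}},"required":["increments"]}

```bash
mkdir -p pics
cat > h.py <<'E'
import numpy as np, cv2
from rig import get_state, optics, sign_off
def save(n,f):
    im=optics.get_image(n); cv2.imwrite('pics/'+f,im['pixels'])
    np.savez('pics/'+f+'.npz',**{k:np.array(v) for k,v in im.items()}); return im
def ray(im,u,v):
    R=cv2.Rodrigues(np.array(im['rvec'],float))[0]; t=np.array(im['tvec'],float).ravel()
    d=R.T@np.linalg.inv(np.array(im['K']))@np.array([u,v,1.]); return -R.T@t,d
def atz(im,u,v,z):
    c,d=ray(im,u,v); return c+d*(z-c[2])/d[2]
E
python3 - <<'E'
from h import *
for n in('top','scene'):
    im=save(n,n+'1.png'); print(n,ray(im,320,240),im['K'][0][0])
s=get_state();print(s)
E
```

```text
top (array([ 0.30829869, -0.01153027,  1.24851496]), array([ 0.20454656,  0.00895317, -0.97883782])) 499.40600501877606
scene (array([ 1.17687129, -0.66336607,  0.92578134]), array([-0.52468777,  0.53341956, -0.66363505])) 564.0467592336771
{'clock': 0.1, 'qpos': array([ 9.92994107e-01,  2.76525428e-01,  1.50598108e+00, -7.96832834e-06,
        1.36072476e+00, -1.20992185e-01]), 'qd': array([ 0.00136008, -0.00264401, -0.00472086,  0.00064217, -0.00073169,
       -0.00053723]), 'effort': array([ 6.92891444e-04, -4.17693830e+01, -2.46405065e+01, -5.10343341e-06,
        5.85298476e-03,  1.09282473e-05]), 'position': array([0.25338823, 0.51567172, 0.24923995]), 'ee_rot': array([-2.76814248e-04,  2.26423365e-01,  9.74028639e-01, -7.71137976e-04]), 'contact_force': array([0.07716766, 0.24787475, 0.59093207]), 'moment': array([ 0.00315692, -0.01811073,  0.01147441]), 'gripper_force': 0.0, 'width': 0.08551134090232675}
```

View pics/top1.png

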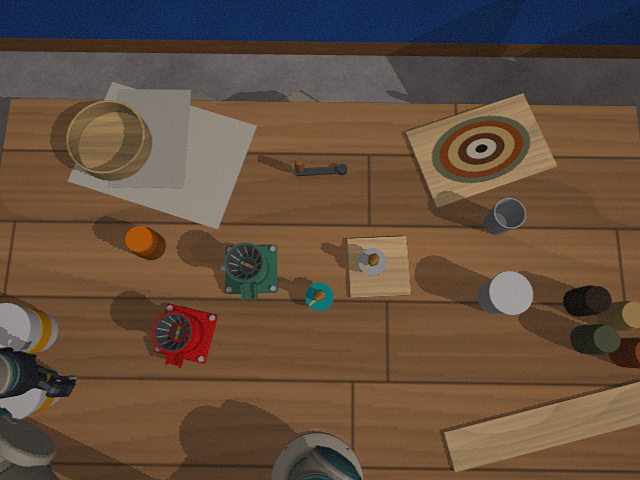

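View pics/scene1.png

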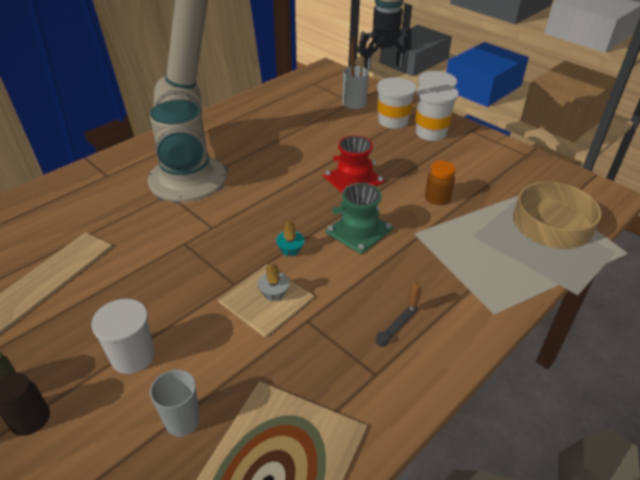

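The top view shows the green mill with its cup at about (244,263), the cone on plywood at (372,262), the turquoise look-alike at (319,297) and the red mill at (173,333). The scene view agrees. I'll enlarge the top view around the mill and the cone.

Run:
```python
from h import *
im=cv2.imread('pics/top1.png')
a=im[225:305,205:285];b=im[225:305,335:415]
cv2.imwrite('pics/c1.png',np.hstack([cv2.resize(x,(400,400),interpolation=cv2.INTER_CUBIC) for x in(a,b)]))
d=dict(np.load('pics/top1.png.npz'))
print(atz(d,244,263,.116),atz(d,372,262,.05),atz(d,374,260,.089))
```

```text
[0.48880952 0.17243308 0.116     ] [ 0.50578575 -0.12763918  0.05      ] [ 0.50418198 -0.12859964  0.089     ]
```

View pics/c1.png

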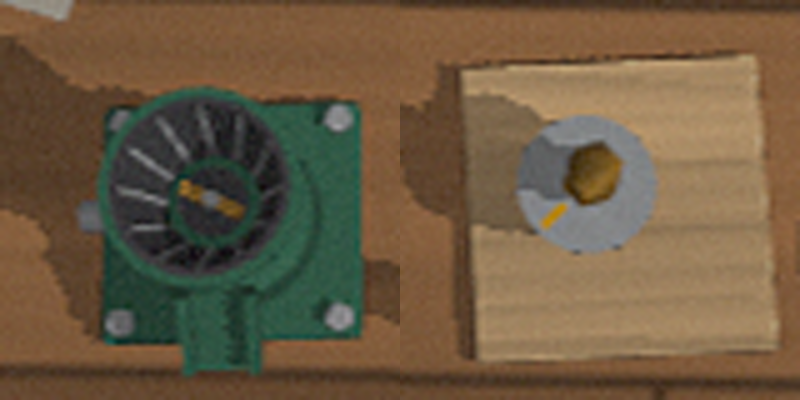

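The crop shows the mill rim centred near full-image (244.6,262) and the driver bar running from (242.6,263) to (253,267). The cone's disk is centred at (372.4,261.8), with its yellow mark at (365.6,268). The next step is turning these into positions and angles.

Run:
```python
from h import *
d=dict(np.load('pics/top1.png.npz'))
P=lambda x,y,z,o:atz(d,x/5+o-.4,y/5+225-.4,z)
rim=P(198,184,.116,205);a=P(183,188,.079,205);b=P(241,211,.079,205)
c=P(587,184,.045,335);m=P(553,215,.045,335);t=P(592,173,.089,335)
f=[P(x,y,.01,205) for x,y in((120,122),(338,118),(340,317),(120,322))]
print('rim',rim,'drv',(a+b)/2,np.linalg.norm(a-b),np.degrees(np.arctan2(*(a-b)[1::-1])))
print('cone',c,'bosstop',t,'mark',np.degrees(np.arctan2(*(m-c)[1::-1])),np.linalg.norm(m-c))
print('foot',np.mean(f,0))
w=optics.get_image('wrist');print(w['K'],w['T_tool_cam'])
from scipy.spatial.transform import Rotation as R
q=get_state()['ee_rot'];print(R.from_quat(q,scalar_first=True).as_matrix())
```

```text
rim [0.49253038 0.17214377 0.116     ] drv [0.49121163 0.17118888 0.079     ] 0.029918846934435653 69.13757478280102
cone [ 0.51060217 -0.32328105  0.045     ] bosstop [ 0.50847952 -0.31444864  0.089     ] mark 132.07636989420394 0.023124200708615684
foot [0.49228565 0.17274804 0.01      ]
[[371.64829954   0.         320.20266929]
 [  0.         371.64829954 241.06713559]
 [  0.           0.           1.        ]] [[-9.77872922e-04 -9.48508795e-01 -3.16749286e-01  8.08552868e-02]
 [ 9.99999515e-01 -9.63882387e-04 -2.00857679e-04  9.53942138e-04]
 [-1.14793783e-04 -3.16749329e-01  9.48509278e-01 -1.24987062e-01]
 [ 0.00000000e+00  0.00000000e+00  0.00000000e+00  1.00000000e+00]]
[[-8.97464928e-01  4.41085090e-01 -8.04045613e-04]
 [ 4.41085781e-01  8.97464143e-01 -1.20199644e-03]
 [ 1.91419399e-04 -1.43340274e-03 -9.99998954e-01]]
```

The cone's x is off because I didn't subtract the crop panel's 400 px offset. I'll fix that.

Run:
```python
from h import *
d=dict(np.load('pics/top1.png.npz'))
P=lambda x,y,z,o:atz(d,x/5+o-.4,y/5+225-.4,z)
c=P(587,184,.045,255);m=P(553,215,.045,255);t=P(592,173,.089,255)
print('cone',c,'bosstop',t,'mark',np.degrees(np.arctan2(*(m-c)[1::-1])),np.linalg.norm(m-c))
```

```text
cone [ 0.50809157 -0.12813456  0.045     ] bosstop [ 0.50605878 -0.12626293  0.089     ] mark 132.9185973374176 0.022747906610256944
```

send_rows(increments=[{"gripper":-1,"linear":[0.024,-0.034,0],"delta_rot":[0,0,0]},{"gripper":-1,"linear":[0.05,-0.07,0],"delta_rot":[0,0,0]},{"gripper":-1,"linear":[0.078,-0.11,0],"delta_rot":[0,0,0]},{"gripper":-1,"linear":[0.106,-0.15,0],"delta_rot":[0,0,0]},{"gripper":-1,"linear":[0.134,-0.19,0],"delta_rot":[0,0,0]},{"gripper":-1,"linear":[0.162,-0.23,0],"delta_rot":[0,0,0]},{"gripper":-1,"linear":[0.19,-0.27,0],"delta_rot":[0,0,0]},{"gripper":-1,"linear":[0.216,-0.31,0],"delta_rot":[0,0,0]}])

```text
clock: 0.95
position: [0.4705, 0.2042, 0.2499]
ee_rot: [0.0, 0.226, 0.974, 0.0]
contact_force: [-0.1, 0.9, 0.2]
width: 0.0855
gripper_force: 0.0
```

send_rows(increments=[{"gripper":-1,"linear":[0.02,-0.03,0],"delta_rot":[0,0,0.08]},{"gripper":-1,"linear":[0.022,-0.034,0],"delta_rot":[0,0,0.16]},{"gripper":-1,"linear":[0.022,-0.034,0],"delta_rot":[0,0,0.16]},{"gripper":-1,"linear":[0.022,-0.034,0],"delta_rot":[0,0,0.16]},{"gripper":-1,"linear":[0.022,-0.034,0],"delta_rot":[0,0,0.16]}])

```text
clock: 1.45
position: [0.491, 0.1728, 0.25]
ee_rot: [-0.0, 0.148, 0.989, 0.0]
contact_force: [-0.5, -0.3, 0.3]
width: 0.0855
gripper_force: 0.0
```

```bash
cat >> h.py <<'E'
from scipy.spatial.transform import Rotation as Ro
def pose():
    s=get_state();return np.array(s['position']),Ro.from_quat(s['ee_rot'],scalar_first=True).as_matrix()
def wsave(f):
    p,R=pose();im=optics.get_image('wrist');cv2.imwrite('pics/'+f,im['pixels'])
    np.savez('pics/'+f+'.npz',p=p,R=R,K=im['K'],T=im['T_tool_cam'])
    print(p,'yaw_y',np.degrees(np.arctan2(R[1,1],R[0,1])))
def watz(f,u,v,z):
    d=np.load('pics/'+f+'.npz');K=d['K'];x=np.array([u-K[0,2],v-K[1,2]])/K[0,0];r=np.hypot(*x)+1e-12
    c=np.r_[x/r*np.sin(r),np.cos(r)];D=d['R']@d['T'][:3,:3]@c;O=d['p']+d['R']@d['T'][:3,3]
    return O+D*(z-O[2])/D[2]
def wproj(f,P):
    d=np.load('pics/'+f+'.npz');K=d['K'];c=d['T'][:3,:3].T@(d['R'].T@(np.asarray(P)-d['p'])-d['T'][:3,3])
    r=np.arctan2(np.hypot(*c[:2]),c[2]);return K[:2,2]+K[0,0]*r*c[:2]/np.hypot(*c[:2])
E
python3 - <<'E'
from h import *
wsave('w1.png'); print(wproj('w1.png',[.492,.172,.079]))
E
```

```text
[0.49104818 0.17279569 0.24996177] yaw_y 72.99638085972815
[318.60787124 221.65397649]
```

View pics/w1.png

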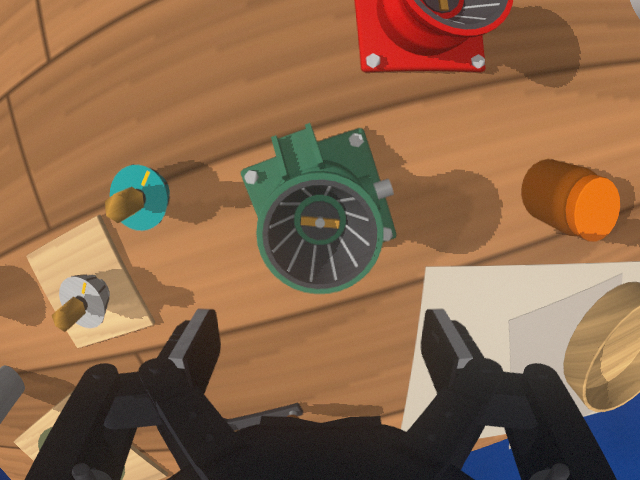

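The wrist view shows the green mill's cup with rim extremes near x 257 to 384 and y 172 to 293. The driver bar runs from about (301,221) to (340,224). I'll measure both by colour.

Run:
```python
from h import *
f='w1.png';im=cv2.imread('pics/'+f);h=cv2.cvtColor(im,cv2.COLOR_BGR2HSV)
w=np.zeros(h.shape[:2],np.uint8);cv2.circle(w,(320,223),25,255,-1)
m=cv2.inRange(h,(10,110,70),(30,255,255))&w
v,u=np.nonzero(m);Q=np.array([watz(f,a,b,.079)[:2] for a,b in zip(u,v)])
r=cv2.minAreaRect((Q*1e4).astype(np.float32));c=Q.mean(0);e=np.linalg.svd(Q-c)[2][0]
print(len(u),'rect',np.array(r[0])/1e4,np.array(r[1])/10,'mean',c,'ang',np.degrees(np.arctan2(e[1],e[0]))%180)
for z,l in((.116,((257,232),(384,232),(320,293),(320,172))),):
    P=[watz(f,*p,z)[:2] for p in l];print(np.round(P,4),(P[0]+P[1])/2,(P[2]+P[3])/2)
# foot bolts
g=[watz(f,*p,.01)[:2] for p in((251,177),(357,140))];print(g)
```

```text
270 rect [0.49254146 0.17300758] [31.91305847  7.83674393] mean [0.49245119 0.17310016] ang 66.86978787835905
[[0.4764 0.1295]
 [0.5038 0.2189]
 [0.5373 0.1593]
 [0.448  0.1867]] [0.49008861 0.17419237] [0.49266669 0.17300996]
[array([0.44573429, 0.11525155]), array([0.4418345 , 0.22628457])]
```

send_rows(increments=[{"gripper":-1,"linear":[0.002,-0.03,0],"delta_rot":[0,0,0]},{"gripper":-1,"linear":[0.004,-0.07,0],"delta_rot":[0,0,0]},{"gripper":-1,"linear":[0.007,-0.11,0],"delta_rot":[0,0,0]},{"gripper":-1,"linear":[0.009,-0.155,0],"delta_rot":[0,0,0]},{"gripper":-1,"linear":[0.012,-0.2,0],"delta_rot":[0,0,0]},{"gripper":-1,"linear":[0.014,-0.24,0],"delta_rot":[0,0,0]},{"gripper":-1,"linear":[0.015,-0.28,0],"delta_rot":[0,0,0]},{"gripper":-1,"linear":[0.015,-0.3,0],"delta_rot":[0,0,0]}])

```text
clock: 2.3
position: [0.5068, -0.1301, 0.2501]
ee_rot: [0.0, 0.149, 0.989, -0.001]
contact_force: [-0.3, -0.2, 0.1]
width: 0.0852
gripper_force: 0.0
```

send_rows(increments=[{"gripper":-1,"linear":[0,0,-0.02],"delta_rot":[0,0,0]},{"gripper":-1,"linear":[0,0,-0.04],"delta_rot":[0,0,0]},{"gripper":-1,"linear":[0,0,-0.05],"delta_rot":[0,0,0]},{"gripper":-1,"linear":[0,0,-0.05],"delta_rot":[0,0,0]}])

```text
clock: 2.7
position: [0.5058, -0.1269, 0.1987]
ee_rot: [-0.002, 0.147, 0.989, 0.0]
contact_force: [0.6, 0.3, 0.2]
width: 0.0858
gripper_force: 0.0
```

Run:
```python
from h import *
wsave('w2.png'); print(wproj('w2.png',[.507,-.127,.089]))
```

```text
[ 0.50576584 -0.12686752  0.1987032 ] yaw_y 73.04413394468939
[319.28653535 246.61000839]
```

View pics/w2.png

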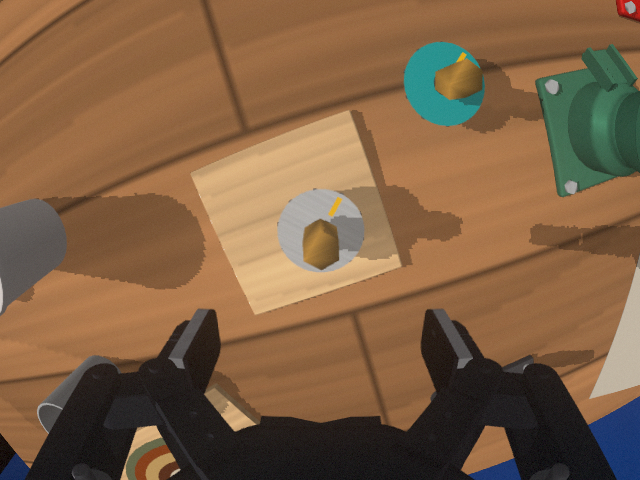

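The cone's disk centre is near (321,230), its boss top near (321,248), and its mark runs from (331,215) to (341,198).

Run:
```python
from h import *
f='w2.png';im=cv2.imread('pics/'+f);h=cv2.cvtColor(im,cv2.COLOR_BGR2HSV)
w=np.zeros(h.shape[:2],np.uint8);cv2.circle(w,(336,206),16,255,-1)
m=cv2.inRange(h,(20,170,150),(32,255,255))&w
v,u=np.nonzero(m);Q=np.array([watz(f,a,b,.045)[:2] for a,b in zip(u,v)]);c=Q.mean(0);e=np.linalg.svd(Q-c)[2][0]
print(len(u),'mark',c,'axis',np.degrees(np.arctan2(e[1],e[0]))%180)
P=[watz(f,*p,.045)[:2] for p in((278,230),(364,230),(321,188),(321,273))]
print(np.round(P,4));k=np.array([(P[0]+P[1])/2,(P[2]+P[3])/2]);print(k,np.degrees(np.arctan2(*(c-k.mean(0))[::-1])))
print('boss',watz(f,321,248,.089))
```

```text
84 mark [ 0.49368785 -0.11056041] axis 135.02626223007962
[[ 0.4989 -0.1586]
 [ 0.5187 -0.0939]
 [ 0.4769 -0.1165]
 [ 0.5438 -0.1369]]
[[ 0.50876905 -0.12621936]
 [ 0.51034493 -0.12670795]] 134.93848764444516
boss [ 0.50827847 -0.12619143  0.089     ]
```

send_rows(increments=[{"gripper":-1,"linear":[0.002,0.001,-0.02],"delta_rot":[0,0,0.035]},{"gripper":-1,"linear":[0.0025,0.001,-0.05],"delta_rot":[0,0,0.035]},{"gripper":-1,"linear":[0.0025,0.001,-0.08],"delta_rot":[0,0,0.035]},{"gripper":-1,"linear":[0.0025,0.001,-0.105],"delta_rot":[0,0,0.035]},{"gripper":-1,"linear":[0.0025,0.001,-0.12],"delta_rot":[0,0,0.035]},{"gripper":-1,"linear":[0.0025,0.001,-0.125],"delta_rot":[0,0,0.035]},{"gripper":-1,"linear":[0.0025,0.001,-0.125],"delta_rot":[0,0,0.035]},{"gripper":-1,"linear":[0.0025,0.001,-0.125],"delta_rot":[0,0,0.035]}])

```text
clock: 3.55
position: [0.5103, -0.1271, 0.0763]
ee_rot: [0.001, 0.13, 0.991, -0.0]
contact_force: [0.2, 0.4, -0.1]
width: 0.0854
gripper_force: 0.0
```

send_rows(increments=[{"gripper":0,"linear":[0,0,0],"delta_rot":[0,0,0]},{"gripper":0.2,"linear":[0,0,0],"delta_rot":[0,0,0]},{"gripper":0.4,"linear":[0,0,0],"delta_rot":[0,0,0]},{"gripper":1,"linear":[0,0,0],"delta_rot":[0,0,0]},{"gripper":1,"linear":[0,0,0],"delta_rot":[0,0,0]},{"gripper":1,"linear":[0,0,0],"delta_rot":[0,0,0]},{"gripper":1,"linear":[0,0,0],"delta_rot":[0,0,0]},{"gripper":1,"linear":[0,0,0],"delta_rot":[0,0,0]}], newtons=40)

```text
clock: 4.35
position: [0.5092, -0.1271, 0.0753]
ee_rot: [0.0, 0.13, 0.991, -0.0]
contact_force: [-2.3, -0.8, 4.6]
width: 0.0234
gripper_force: 41.3
```

send_rows(increments=[{"gripper":1,"linear":[0,0,0.01],"delta_rot":[0,0,0]},{"gripper":1,"linear":[0,0,0.03],"delta_rot":[0,0,0]},{"gripper":1,"linear":[0,0,0.055],"delta_rot":[0,0,0]},{"gripper":1,"linear":[0,0,0.085],"delta_rot":[0,0,0]},{"gripper":1,"linear":[0,0,0.115],"delta_rot":[0,0,0]},{"gripper":1,"linear":[0,0,0.135],"delta_rot":[0,0,0]},{"gripper":1,"linear":[0,0,0.148],"delta_rot":[0,0,0]},{"gripper":1,"linear":[0,0,0.15],"delta_rot":[0,0,0]}])

```text
clock: 5.15
position: [0.5097, -0.1269, 0.2264]
ee_rot: [0.001, 0.131, 0.991, -0.0]
contact_force: [-0.4, -0.1, -3.9]
width: 0.023
gripper_force: 40.6
```

send_rows(increments=[{"gripper":1,"linear":[-0.001,0.02,0],"delta_rot":[0,0,0.03]},{"gripper":1,"linear":[-0.004,0.06,0],"delta_rot":[0,0,0.08]},{"gripper":1,"linear":[-0.006,0.1,0],"delta_rot":[0,0,0.14]},{"gripper":1,"linear":[-0.008,0.145,0],"delta_rot":[0,0,0.2]},{"gripper":1,"linear":[-0.011,0.19,0],"delta_rot":[0,0,0.26]},{"gripper":1,"linear":[-0.013,0.23,0],"delta_rot":[0,0,0.31]},{"gripper":1,"linear":[-0.015,0.265,0],"delta_rot":[0,0,0.36]},{"gripper":1,"linear":[-0.016,0.29,0],"delta_rot":[0,0,0.382]}])

```text
clock: 5.95
position: [0.4915, 0.1654, 0.2236]
ee_rot: [-0.002, -0.062, 0.998, 0.0]
contact_force: [0.5, 0.3, -4.0]
width: 0.0235
gripper_force: 40.5
```

send_rows(increments=[{"gripper":1,"linear":[-0.001,0.008,0],"delta_rot":[0,0,0]},{"gripper":1,"linear":[-0.001,0.01,0],"delta_rot":[0,0,0]},{"gripper":1,"linear":[-0.001,0.01,0],"delta_rot":[0,0,0]},{"gripper":1,"linear":[-0.001,0.01,0],"delta_rot":[0,0,0]},{"gripper":1,"linear":[-0.001,0.01,0],"delta_rot":[0,0,0]}])

```text
clock: 6.45
position: [0.4923, 0.172, 0.2249]
ee_rot: [-0.0, -0.059, 0.998, -0.0]
contact_force: [0.1, 0.3, -3.8]
width: 0.0232
gripper_force: 40.6
```

Run:
```python
from h import *
s=get_state();print(s['qpos'],s['contact_force'],s['moment'],s['width'])
wsave('w3.png')
```

```text
[ 2.02807791e-01  2.11639808e-01  1.65810767e+00 -3.24491795e-04
  1.27216168e+00 -1.48647454e+00] [ 0.07142319  0.30008574 -3.76103355] [-0.02867859  0.01162346  0.04107332] 0.02315732536338069
[0.49225222 0.17196686 0.22490746] yaw_y 96.79422364342966
```

View pics/w3.png

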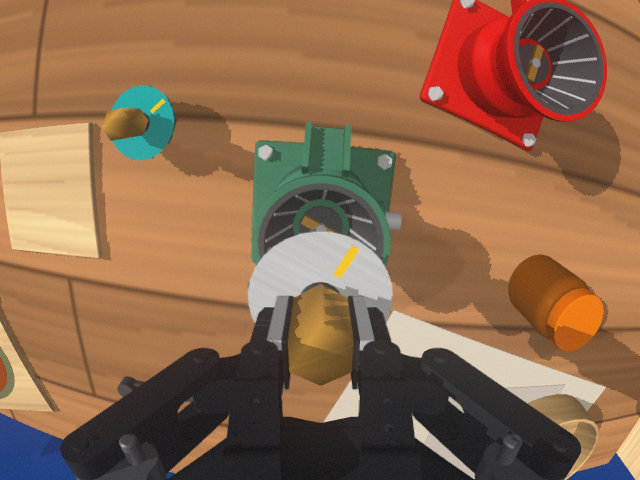

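The cone hangs upright in the jaws. Its disk spans x 248 to 392 with the top edge at y 232, and its mark runs from (352,250) to (339,275). I'll check the cone's offset and yaw in the hand.

Run:
```python
from h import *
from scipy.optimize import least_squares
f='w3.png';im=cv2.imread('pics/'+f);h=cv2.cvtColor(im,cv2.COLOR_BGR2HSV)
w=np.zeros(h.shape[:2],np.uint8);cv2.circle(w,(346,262),24,255,-1)
m=cv2.inRange(h,(20,150,150),(32,255,255))&w
z=.195
v,u=np.nonzero(m);Q=np.array([watz(f,a,b,z)[:2] for a,b in zip(u,v)]);c=Q.mean(0);e=np.linalg.svd(Q-c)[2][0]
print(len(u),'mark',c,'axis',np.degrees(np.arctan2(e[1],e[0]))%180)
# disk edge: grey (low sat bright) boundary, upper part
g=cv2.inRange(h,(0,0,130),(180,40,255));n,l,st,_=cv2.connectedComponentsWithStats(g);lab=l[260,290];k=(l==lab)
pts=[(np.nonzero(k[:,x])[0].min(),x) for x in range(256,386,4)]
W=np.array([watz(f,x,y,z)[:2] for y,x in pts])
s=least_squares(lambda p:np.hypot(*(W-p[:2]).T)-p[2],[.492,.172,.034],loss='soft_l1',f_scale=.0005)
print('disk',s.x,np.sqrt(np.mean(s.fun**2)),'mark dir',np.degrees(np.arctan2(*(c-s.x[:2])[::-1])), 'tcp',np.load('pics/w3.png.npz')['p'])
```

```text
276 mark [0.47179678 0.18166142] axis 156.2775751871941
disk [0.49326015 0.17242401 0.03425356] 0.0006405600831656922 mark dir 156.71392147032554 tcp [0.49225222 0.17196686 0.22490746]
```

send_rows(increments=[{"gripper":1,"linear":[-0.0005,0.0005,-0.01],"delta_rot":[0,0,0]},{"gripper":1,"linear":[-0.0005,0.0005,-0.025],"delta_rot":[0,0,0]},{"gripper":1,"linear":[-0.0005,0.0005,-0.04],"delta_rot":[0,0,0]},{"gripper":1,"linear":[-0.0005,0.0005,-0.055],"delta_rot":[0,0,0]},{"gripper":1,"linear":[-0.0005,0.0005,-0.065],"delta_rot":[0,0,0]},{"gripper":1,"linear":[-0.0005,0.0005,-0.07],"delta_rot":[0,0,0]},{"gripper":1,"linear":[-0.0005,0.0005,-0.072],"delta_rot":[0,0,0]},{"gripper":1,"linear":[-0.0005,0.0005,-0.072],"delta_rot":[0,0,0]}])

```text
clock: 7.3
position: [0.4919, 0.1736, 0.1531]
ee_rot: [0.0, -0.06, 0.998, 0.0]
contact_force: [-0.5, -1.1, -2.7]
width: 0.0237
gripper_force: 40.6
```

send_rows(increments=[{"gripper":1,"linear":[0,0,-0.001],"delta_rot":[0,0,0]},{"gripper":1,"linear":[0,0,-0.002],"delta_rot":[0,0,0]},{"gripper":1,"linear":[0,0,-0.003],"delta_rot":[0,0,0]},{"gripper":1,"linear":[0,0,-0.004],"delta_rot":[0,0,0]},{"gripper":1,"linear":[0,0,-0.005],"delta_rot":[0,0,0]},{"gripper":1,"linear":[0,0,-0.006],"delta_rot":[0,0,0]},{"gripper":1,"linear":[0,0,-0.007],"delta_rot":[0,0,0]},{"gripper":1,"linear":[0,0,-0.007],"delta_rot":[0,0,0]}])

```text
clock: 8.1
position: [0.4915, 0.1736, 0.1458]
ee_rot: [-0.0, -0.06, 0.998, 0.0]
contact_force: [0.8, 0.0, -4.2]
width: 0.0231
gripper_force: 40.6
```

send_rows(increments=[{"gripper":1,"linear":[0,0,-0.0005],"delta_rot":[0,0,0]},{"gripper":1,"linear":[0,0,-0.001],"delta_rot":[0,0,0]},{"gripper":1,"linear":[0,0,-0.0015],"delta_rot":[0,0,0]},{"gripper":1,"linear":[0,0,-0.002],"delta_rot":[0,0,0]},{"gripper":1,"linear":[0,0,-0.002],"delta_rot":[0,0,0]}])

```text
clock: 8.6
position: [0.4916, 0.1736, 0.144]
ee_rot: [-0.0, -0.06, 0.998, 0.0]
contact_force: [0.4, -0.5, -4.4]
width: 0.0235
gripper_force: 40.6
```

send_rows(increments=[{"gripper":1,"linear":[0,0,-0.0005],"delta_rot":[0,0,0]},{"gripper":1,"linear":[0,0,-0.001],"delta_rot":[0,0,0]},{"gripper":1,"linear":[0,0,-0.0015],"delta_rot":[0,0,0]},{"gripper":1,"linear":[0,0,-0.0015],"delta_rot":[0,0,0]}])

```text
clock: 9.0
position: [0.4917, 0.1735, 0.1425]
ee_rot: [-0.0, -0.06, 0.998, 0.0]
contact_force: [0.1, 0.1, -3.8]
width: 0.0234
gripper_force: 40.6
```

send_rows(increments=[{"gripper":1,"linear":[0,0,-0.0005],"delta_rot":[0,0,0]},{"gripper":1,"linear":[0,0,-0.001],"delta_rot":[0,0,0]},{"gripper":1,"linear":[0,0,-0.0015],"delta_rot":[0,0,0]},{"gripper":1,"linear":[0,0,-0.0015],"delta_rot":[0,0,0]}])

```text
clock: 9.4
position: [0.4916, 0.1736, 0.1409]
ee_rot: [-0.0, -0.06, 0.998, 0.0]
contact_force: [0.1, -0.5, -3.4]
width: 0.0234
gripper_force: 40.6
```

send_rows(increments=[{"gripper":1,"linear":[0,0,-0.0005],"delta_rot":[0,0,0]},{"gripper":1,"linear":[0,0,-0.001],"delta_rot":[0,0,0]},{"gripper":1,"linear":[0,0,-0.001],"delta_rot":[0,0,0]}])

```text
clock: 9.7
position: [0.4917, 0.1736, 0.1403]
ee_rot: [0.0, -0.06, 0.998, 0.0]
contact_force: [0.3, -0.4, -2.0]
width: 0.0234
gripper_force: 41.1
```

send_rows(increments=[{"gripper":1,"linear":[0,0,-0.0005],"delta_rot":[0,0,0]},{"gripper":1,"linear":[0,0,-0.0005],"delta_rot":[0,0,0.06]},{"gripper":1,"linear":[0,0,-0.0005],"delta_rot":[0,0,0.12]},{"gripper":1,"linear":[0,0,-0.0005],"delta_rot":[0,0,0.18]},{"gripper":1,"linear":[0,0,-0.0005],"delta_rot":[0,0,0.18]}])

```text
clock: 10.2
position: [0.4922, 0.1737, 0.1402]
ee_rot: [0.001, -0.149, 0.989, 0.0]
contact_force: [-1.6, 0.6, 1.7]
width: 0.0235
gripper_force: 41.4
```

Run:
```python
from h import *
s=get_state();print(s['position'],s['contact_force'],s['moment'],s['width'])
```

```text
[0.49217206 0.17366621 0.140234  ] [-1.61443251  0.60383162  1.66902096] [-0.0165711   0.10190758 -0.00777367] 0.023456323630467454
```

send_rows(increments=[{"gripper":1,"linear":[0,0,0],"delta_rot":[0,0,0.08]},{"gripper":1,"linear":[0,0,0],"delta_rot":[0,0,0.16]},{"gripper":1,"linear":[0,0,0],"delta_rot":[0,0,0.24]},{"gripper":1,"linear":[0,0,0],"delta_rot":[0,0,0.32]},{"gripper":1,"linear":[0,0,0],"delta_rot":[0,0,0.4]},{"gripper":1,"linear":[0,0,0],"delta_rot":[0,0,0.45]},{"gripper":1,"linear":[0,0,0],"delta_rot":[0,0,0.45]},{"gripper":1,"linear":[0,0,0],"delta_rot":[0,0,0.45]}])

```text
clock: 11.0
position: [0.4916, 0.1737, 0.1399]
ee_rot: [0.0, -0.366, 0.931, 0.0]
contact_force: [-1.1, 0.8, 3.4]
width: 0.0234
gripper_force: 41.5
```

Run:
```python
from h import *
s=get_state();print(s['position'],s['contact_force'],s['moment'],s['width'],s['qpos'])
```

```text
[0.49156419 0.17373396 0.13987721] [-1.14472442  0.77350832  3.38403862] [ 0.09688159  0.36043548 -0.04214203] 0.02339389594151911 [ 2.05931589e-01  2.84203241e-01  1.78856334e+00  4.89873466e-04
  1.06868237e+00 -2.11352511e+00]
```

send_rows(increments=[{"gripper":1,"linear":[0,0,0],"delta_rot":[0,0,-0.08]},{"gripper":1,"linear":[0,0,0],"delta_rot":[0,0,-0.16]},{"gripper":1,"linear":[0,0,0],"delta_rot":[0,0,-0.24]},{"gripper":1,"linear":[0,0,0],"delta_rot":[0,0,-0.32]},{"gripper":1,"linear":[0,0,0],"delta_rot":[0,0,-0.4]},{"gripper":1,"linear":[0,0,0],"delta_rot":[0,0,-0.48]},{"gripper":1,"linear":[0,0,0],"delta_rot":[0,0,-0.56]},{"gripper":1,"linear":[0,0,0],"delta_rot":[0,0,-0.63]}])

```text
clock: 11.8
position: [0.4924, 0.1733, 0.1399]
ee_rot: [0.001, -0.058, 0.998, -0.0]
contact_force: [0.1, -0.3, 2.9]
width: 0.0236
gripper_force: 41.5
```

send_rows(increments=[{"gripper":1,"linear":[0,0,0],"delta_rot":[0,0,-0.08]},{"gripper":1,"linear":[0,0,0],"delta_rot":[0,0,-0.16]},{"gripper":1,"linear":[0,0,0],"delta_rot":[0,0,-0.24]},{"gripper":1,"linear":[0,0,0],"delta_rot":[0,0,-0.32]},{"gripper":1,"linear":[0,0,0],"delta_rot":[0,0,-0.4]},{"gripper":1,"linear":[0,0,0],"delta_rot":[0,0,-0.48]},{"gripper":1,"linear":[0,0,0],"delta_rot":[0,0,-0.56]},{"gripper":1,"linear":[0,0,0],"delta_rot":[0,0,-0.63]}])

```text
clock: 12.6
position: [0.4928, 0.1728, 0.14]
ee_rot: [0.002, 0.254, 0.967, -0.0]
contact_force: [0.5, -2.6, 2.7]
width: 0.0238
gripper_force: 41.5
```

send_rows(increments=[{"gripper":1,"linear":[0,0,0],"delta_rot":[0,0,0]},{"gripper":1,"linear":[0,0,0],"delta_rot":[0,0,0]},{"gripper":1,"linear":[0,0,0],"delta_rot":[0,0,0]}])

```text
clock: 12.9
position: [0.4926, 0.173, 0.1399]
ee_rot: [0.001, 0.252, 0.968, -0.0]
contact_force: [1.2, -4.0, 3.5]
width: 0.0236
gripper_force: 41.6
```

Run:
```python
from h import *
s=get_state();print(s['position'],s['contact_force'],s['moment'],s['width'],s['qpos'])
```

```text
[0.49263757 0.1729875  0.13990003] [ 1.18433792 -4.03750268  3.45441156] [-0.81205049 -0.34093774  0.06311205] 0.02360188916619723 [ 2.05408717e-01  2.84477761e-01  1.78808229e+00 -1.75357962e-03
  1.06702882e+00 -8.55766435e-01]
```

send_rows(increments=[{"gripper":0.3,"linear":[0,0,0],"delta_rot":[0,0,0]},{"gripper":0,"linear":[0,0,0],"delta_rot":[0,0,0]},{"gripper":-0.4,"linear":[0,0,0],"delta_rot":[0,0,0]},{"gripper":-0.8,"linear":[0,0,0],"delta_rot":[0,0,0]},{"gripper":-1,"linear":[0,0,0],"delta_rot":[0,0,0]},{"gripper":-1,"linear":[0,0,0],"delta_rot":[0,0,0]},{"gripper":-1,"linear":[0,0,0],"delta_rot":[0,0,0]}])

```text
clock: 13.6
position: [0.4916, 0.1736, 0.1395]
ee_rot: [-0.0, 0.252, 0.968, 0.0]
contact_force: [1.1, 1.0, -0.1]
width: 0.0851
gripper_force: 0.0
```

send_rows(increments=[{"gripper":-1,"linear":[0,0,0.01],"delta_rot":[0,0,0]},{"gripper":-1,"linear":[0,0,0.03],"delta_rot":[0,0,0]},{"gripper":-1,"linear":[0,0,0.06],"delta_rot":[0,0,0]},{"gripper":-1,"linear":[0,0,0.09],"delta_rot":[0,0,0]},{"gripper":-1,"linear":[0,0,0.11],"delta_rot":[0,0,0]},{"gripper":-1,"linear":[0,0,0.12],"delta_rot":[0,0,0]},{"gripper":-1,"linear":[0,0,0.12],"delta_rot":[0,0,0]},{"gripper":-1,"linear":[0,0,0.12],"delta_rot":[0,0,0]}])

```text
clock: 14.4
position: [0.4911, 0.1734, 0.2589]
ee_rot: [-0.001, 0.252, 0.968, -0.0]
contact_force: [0.6, 0.3, -0.5]
width: 0.0854
gripper_force: 0.0
```

Run:
```python
from h import *
wsave('w4.png')
```

```text
[0.49111714 0.17341785 0.25886063] yaw_y 60.78912133123665
```

View pics/w4.png

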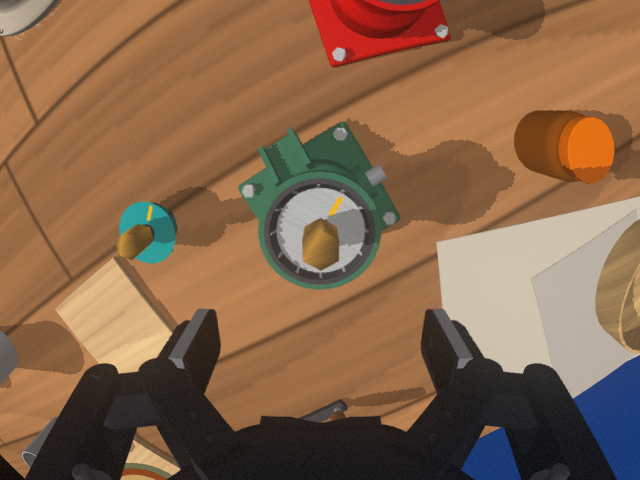

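The cone sits centred and level in the cup, with its disk near (320,230) and its mark at (336,206), turned as commanded. The gripper is clear of everything.

```bash
python3 -c "
from rig import sign_off
print(sign_off())"
```

```text
the job is handed in; nothing more can be done
None
```

The cone dropped home over the driver, was rocked about a tenth of a turn anticlockwise and then clockwise, and was let go sitting centred in the cup; the job is handed in, but sign-off returned no verdict and I had no spindle reading to confirm it turned.

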